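# Tack the biscuit caps on three chocolates

## Robot

A 6-joint arm with a two-finger parallel gripper is mounted at the origin on the work surface. World frame = base frame: x ahead of the robot, y to its left, z up, the work surface at z = 0. Lengths are in m, angles in rad, forces in N, time in s.
With the tool pointing down it reaches from about 0.3 to 0.775 m from the base axis. Payload 14.6 kg.
Tool frame: the origin (TCP) lies midway between the tips of the shut fingers; the grasp point (between the pads) lies 19 mm behind it (ctrl.grip_depth is the z of the grasp point in the tool frame, in m); z points along the fingers, y is the line along which they close (so a half turn about z gives the same grasp; the last joint's range is limited). The gripper opens to 94 mm and grips with 3 to 60 N. Pads are 16 mm wide; open, the fingers measure 119 mm over their backs; the gripper's body (75 mm by 177 mm) begins 78 mm behind the grasp point.
Start: joints at [1.16, 0.3, 1.521, -0, 1.321, -0.067], TCP at [0.185, 0.518, 0.205] pointing down, gripper open.
Joint ranges: [-3.03, 3.03], [-0.79, 2.21], [0.23, 2.52], [-1.04, 4.18], [0, 3.07], [-2.55, 2.55]. Speed limits (rad/s): [2.22, 2.22, 2.57, 3.14, 3.14, 3.14].

## Interface

Orientations are given as [roll, pitch, yaw] about the fixed x, y, z axes, in that order (R = Rz(yaw) Ry(pitch) Rx(roll)).
In Python, from station import ctrl gives the robot as it stands. The module is installed in compiled form; this text tells all that it offers.
- The arm moves only by the tool carry_out, never from a script. Its argument "commands" is a list of rows, each a list of 3 entries, a list of its own where there are three numbers: the closure, from 0 (fully open) to 1 (shut), then the shift along the tool's x, y, z in mm, then the turn, a rotation vector about the tool's x, y, z in rad. In form: [[gripper, [tx, ty, tz], [wx, wy, wz]], ...]. A call has 1 to 10 rows; each row shifts and turns the commanded pose from where the row before left it, along the tool's axes as they then stand; what a row does not reach is not made up. A row lasts 1/8 s, in which the tool goes at most 62.5 mm and 10.7 degrees, less where a joint would pass 70% of its speed; a pose out of reach is approached as far as the arm can. A call with a gripper value outside its range is refused whole. The fingers move at their own pace and stop on an object; "squeeze" is the grip in N (left out, the last holds). Time passes only in rows, so rows that do not move let the fingers close. It gives the time, the measured TCP pose, the force, the opening and the grip force at its end, in the units of the state.
- ctrl.get_obs(): the state, without advancing time (a new reading comes with each control period).
- ctrl.camera(name): name is "scene" or "top" or "wrist"; returns a dict with "img" (384x512x3 uint8, blue, green, red), "camera_matrix" (3x3 intrinsics, pixels), "rvec" (rotation vector, rad) and "tvec" (3), from world to camera coordinates, as OpenCV has them. Camera axes: x right, y down, z forward; pixel columns grow to the right and rows downward; lengths in m; the calibration is good to about 2 mm. A picture is of the moment at which its call begins. There is no depth.
- ctrl.hand_in(): hands the job in; it is judged then, once.
Trained networks look in the newest picture that a camera, given by its name, has taken for a name from the list of things; names that differ only in an ending like _2 or _b are one class to them, and where a whole thing is asked for, a point or a joint stands for the part that bears it (a point fixed in the world has none). Each returns a list of dicts, best first, with "score" (0 to 1); they miss things now and then, are a little off and sometimes report something else, mostly with a low value. They report only what shows in the picture. A call takes as long as a camera call. They do not tell look-alikes from the thing itself.
- ctrl.outline_of(thing, camera): "region" (384x512 bool, what is visible of it).
- ctrl.place_of(thing, camera): "at" ([x, y, z] in m, in world coordinates, good to about 4 mm: a listed point, or the origin of a listed thing).
The state is a dict: "time_s": time; "qpos": joint angles; "joint_vel": joint speeds; "tau": joint torques, N m; "ee_pos": TCP position; "eef_rot": TCP orientation; "force": force on the tool from outside, world axes, zero at the start; "moment": the same for the moment, N m; "grip_width": finger opening in m; "grip_force": force on a finger pad.
Only numpy, scipy, OpenCV 4.12 (cv2) and the standard library are available. Lean on these libraries where they do the work, as an engineer would, in place of code of your own. Each camera call takes 0.05 s, during which the arm holds its last target. There are 200 camera calls.

## Task

Tack the biscuit caps onto the three chocolate shells by pressing lightly on top of each with the fingertips: first the round chocolate, then the heart-shaped one, last the square one. Press each cap straight down about 5 mm so that it bites but is not driven home. Do not lift, tip or push the chocolates out of place, and leave the cups, bottles and everything else alone.

Things in the scene. Friction and masses are not known exactly. Their poses are not given: they have to be found in the camera images.
- round_shell: round chocolate shell, dark brown, a disc 82 mm across and 32 mm high, about 0.27 kg, standing loose on the table; origin at the centre of its underside, z up.
- round_cap (a joint): Depth of the sandy-coloured biscuit cap of the round chocolate. 0 = as found, standing 16 mm proud of the shell's top; grows (m) as it is pressed straight down into the shell, up to 0.012 (home). The push fit does not move below about 3.5 N; then it takes about 0.35 N more for each mm, so 5 mm needs about 5.3 N. It stays where it is left.
- round_cap_top (a point): Centre of the flat top (31 mm across) of the cap of the round chocolate; the cap is a disc 36 mm across at the middle of the shell, and its top is 48 mm above the table as found.
- heart_shell: heart-shaped chocolate shell, dark brown, about 78 by 85 mm and 32 mm high, about 0.27 kg, standing loose on the table; origin at the centre of its underside, z up; its point is towards its -x, its two lobes towards +x.
- heart_cap (a joint): Depth of the sandy-coloured biscuit cap of the heart chocolate. 0 = as found, standing 16 mm proud of the shell's top; grows (m) as it is pressed straight down into the shell, up to 0.012 (home). The push fit does not move below about 3.5 N; then it takes about 0.35 N more for each mm, so 5 mm needs about 5.3 N. It stays where it is left.
- heart_cap_top (a point): Centre of the flat top (31 mm across) of the cap of the heart chocolate; the cap is a disc 36 mm across at the middle of the shell, and its top is 48 mm above the table as found.
- square_shell: square chocolate shell, dark brown, 76 by 76 mm and 32 mm high, about 0.27 kg, standing loose on the table; origin at the centre of its underside, z up.
- square_cap (a joint): Depth of the sandy-coloured biscuit cap of the square chocolate. 0 = as found, standing 16 mm proud of the shell's top; grows (m) as it is pressed straight down into the shell, up to 0.012 (home). The push fit does not move below about 3.5 N; then it takes about 0.35 N more for each mm, so 5 mm needs about 5.3 N. It stays where it is left.
- square_cap_top (a point): Centre of the flat top (31 mm across) of the cap of the square chocolate; the cap is a disc 36 mm across at the middle of the shell, and its top is 48 mm above the table as found.
- cup_a: Bystander, to be left alone: clear plastic cup, 62 mm across, 75 mm high, open at the top, among the chocolates; origin at the centre of its underside.
- cup_b: Bystander, to be left alone: a second clear plastic cup, 62 mm across, 75 mm high, among the chocolates; origin at the centre of its underside.
- spoon: Bystander, to be left alone: white plastic spoon, 170 mm long, lying flat.
- bottle_a: Bystander, to be left alone: closed water bottle with white cap, 62 mm across, 190 mm high; origin at the centre of its underside.
- bottle_b: Bystander, to be left alone: a second closed water bottle, the same size; origin at the centre of its underside.
- gift_box: Bystander, to be left alone: closed brown card gift box with a dark window, 102 by 142 by 47 mm; origin at the centre of its underside.
- nut_bowl: Bystander, to be left alone: small white bowl, 90 mm across, 40 mm high; origin at the centre of its underside.
Things that resemble listed ones, but are neither listed nor needed, are in the scene too. What is shaped like the heart_shell but green is not meant.

How it is judged:
By the outcome, as a careful person would: the job done as asked, in the order asked, and still so for the second after the job is handed in, with the robot touching nothing.
It also fails if it takes over 58 s, if anything falls off the work surface, if the arm or the gripper's body presses on something with over 40 N, if the wrist force passes 120 N, or if a joint passes its speed limit or range.

## Working session

There is one attempt and no reset: what is moved stays moved. The work goes in short steps, Python scripts to look and compute and a tool call to move; the robot and the scene stay as the last step left them, time stands still between calls to the robot, and variables do not carry over. Pictures are saved under pics/ and viewed, at most 10 in all, crops included, and the job is handed in when it is done.

Besides the shell and the picture viewer there is one more tool, called after "Call:" by a JSON object that holds its "name" and its "arguments". carry_out: Moves the arm, as the interface text tells. Its arguments: {"type":"object","properties":{"commands":{"type":"array","items":{"type":"array"}},"squeeze":{"type":"number"}},"required":["commands"]}

```bash
mkdir -p pics; python3 - <<'E'
from station import ctrl
import cv2,numpy as np
ims=[]
for c in ("top","scene"):
    d=ctrl.camera(c); ims.append(d["img"]); cv2.imwrite(f"pics/{c}.png",d["img"])
    for n in ["round_cap_top","heart_cap_top","square_cap_top","cup_a","bottle_a","gift_box","nut_bowl","spoon"]:
        print(c,n,[(round(r["score"],2),np.round(r["at"],3).tolist()) for r in ctrl.place_of(n,c)])
o=ctrl.get_obs(); print({k:np.round(v,3).tolist() for k,v in o.items()})
E
```

```text
top round_cap_top [(0.59, [0.536, 0.305, 0.046])]
top heart_cap_top [(0.54, [0.582, 0.012, 0.048]), (0.49, [0.241, 0.315, 0.054])]
top square_cap_top [(0.47, [0.476, -0.27, 0.048])]
top cup_a [(0.93, [0.469, 0.14, -0.001]), (0.79, [0.496, -0.143, -0.005])]
top bottle_a [(0.87, [0.776, -0.202, 0.001]), (0.85, [0.767, 0.148, -0.001])]
top gift_box [(0.76, [0.777, -0.038, 0.003])]
top nut_bowl [(0.91, [0.713, -0.313, -0.001])]
top spoon [(0.8, [0.691, 0.332, 0.001])]
scene round_cap_top [(0.39, [0.537, 0.309, 0.048])]
scene heart_cap_top [(0.59, [0.24, 0.312, 0.044]), (0.43, [0.69, 0.335, 0.002])]
scene square_cap_top [(0.62, [0.477, -0.272, 0.049])]
scene cup_a [(0.98, [0.497, -0.144, 0.0]), (0.75, [0.471, 0.14, 0.004])]
scene bottle_a [(0.81, [0.774, -0.21, 0.0]), (0.41, [0.781, -0.04, 0.002])]
scene gift_box [(0.78, [0.781, -0.04, 0.001])]
scene nut_bowl [(0.23, [0.535, 0.311, 0.001])]
scene spoon [(0.74, [0.689, 0.334, 0.001]), (0.36, [0.54, 0.312, 0.048])]
{'time_s': 0.9, 'qpos': [1.16, 0.3, 1.521, -0.0, 1.321, -0.067], 'joint_vel': [-0.002, 0.003, 0.0, 0.0, -0.001, 0.0], 'tau': [0.0, -53.168, -35.288, 0.071, 0.022, -0.0], 'ee_pos': [0.185, 0.518, 0.205], 'eef_rot': [-3.142, 0.0, 2.798], 'force': [0.486, -0.772, -0.059], 'moment': [-0.035, 0.015, -0.022], 'grip_force': 0.0, 'grip_width': 0.094}
```

View pics/top.png

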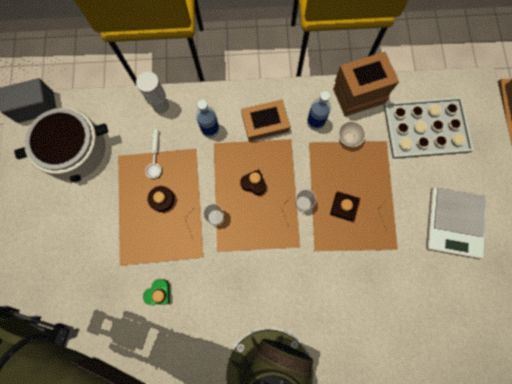

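View pics/scene.png

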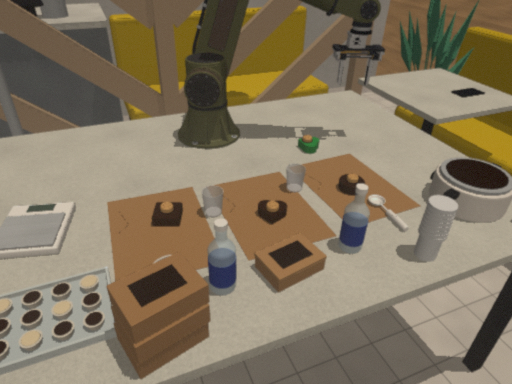

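The top view shows the dark round chocolate at about (161,198), the dark heart at (254,182) and the square at (346,206). The green decoy heart is at (157,292), and the cups are at (214,215) and (305,202). The scene view agrees, and the networks' (0.24, 0.31) hit is the green heart. Next I move over the round chocolate with the fingers shut.

Call:
{"name": "carry_out", "arguments": {"commands": [[1,[-40,-8,6],[0,0,0]],[1,[-40,-8,6],[0,0,0]],[1,[-40,-8,6],[0,0,0]],[1,[-40,-8,6],[0,0,0]],[1,[-40,-8,6],[0,0,0]],[1,[-40,-8,6],[0,0,0]],[1,[-40,-8,6],[0,0,0]],[1,[-40,-8,6],[0,0,0]],[1,[-40,-8,6],[0,0,0]],[1,[-40,-8,6],[0,0,0]]], "squeeze": 10}}

```text
time_s: 2.15
ee_pos: [0.5361, 0.3069, 0.1453]
eef_rot: [3.141, 0.0, 2.798]
force: [0.3, 2.4, 0.6]
grip_width: 0.0005
grip_force: 0.0
```

Call:
{"name": "carry_out", "arguments": {"commands": [[1,[0,0,0],[0,0,0]],[1,[0,0,0],[0,0,0]]]}}

```text
time_s: 2.4
ee_pos: [0.5347, 0.3079, 0.1454]
eef_rot: [-3.142, -0.0, 2.798]
force: [-0.6, -0.1, 0.6]
grip_width: 0.0005
grip_force: 0.0
```

```bash
cat > look.py <<'E'
from station import ctrl
import cv2,numpy as np,sys
from scipy.spatial.transform import Rotation as Rn
name,tag=sys.argv[1:3]
o=ctrl.get_obs(); R=Rn.from_euler('xyz',o["eef_rot"]).as_matrix(); p=np.array(o["ee_pos"])
print(np.round(p,4),np.round(o["eef_rot"],4),np.round(o["force"],2),o["grip_width"],o["time_s"])
for c in ("wrist","top"):
    d=ctrl.camera(c); cv2.imwrite(f"pics/{tag}_{c}.png",d["img"])
    for r in ctrl.place_of(name,c)[:2]:
        a=np.array(r["at"]); print(c,round(r["score"],2),np.round(a,4),"tool mm",np.round(1000*R.T@(a-p),1))
    # orange cap blob centre at its flat-top height, via ray/plane
    h=cv2.cvtColor(d["img"],cv2.COLOR_BGR2HSV); m=cv2.inRange(h,(8,110,120),(22,255,255))
    if c=="wrist":
        n,_,st,ce=cv2.connectedComponentsWithStats(m); Rc=cv2.Rodrigues(np.array(d["rvec"]))[0]; C=-Rc.T@np.ravel(d["tvec"])
        for i in range(1,n):
            if 150<st[i,4]<20000:
                v=Rc.T@np.linalg.inv(d["camera_matrix"])@[*ce[i],1]; w=C+v*(0.044-C[2])/v[2]
                print("blob",st[i],np.round(ce[i]),np.round(w,4))
        q=d["camera_matrix"]@(Rc@p+np.ravel(d["tvec"])); print("tcp px",np.round(q[:2]/q[2]))
E
python3 look.py round_cap_top r
```

```text
[0.5347 0.3079 0.1454] [-3.1415e+00 -3.0000e-04  2.7977e+00] [-0.64 -0.05  0.6 ] 0.0005002792001768619 2.4
wrist 0.93 [0.5361 0.3093 0.0498] tool mm [-0.9  1.8 95.6]
blob [ 98  46 151 107 460] [153.  90.] [0.4077 0.2488 0.044 ]
blob [121 103  41  47 615] [138. 127.] [0.4338 0.2211 0.044 ]
blob [    0   108   169   193 12936] [ 66. 224.] [0.5    0.1018 0.044 ]
blob [243 175  32  31 565] [260. 190.] [0.5347 0.3112 0.044 ]
blob [ 172  200   75   71 1587] [205. 241.] [0.5685 0.235  0.044 ]
blob [  53  331  114   36 2955] [102. 346.] [0.6572 0.0605 0.044 ]
tcp px [257. 233.]
```

View pics/r_wrist.png

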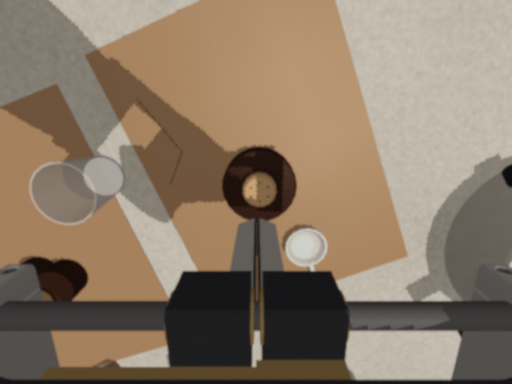

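The wrist picture shows the round cap at (260,190), 2 mm off in tool y, with the area under the fingers clear. I go down to just above it.

Call:
{"name": "carry_out", "arguments": {"commands": [[1,[-0.5,2.5,20],[0,0,0]],[1,[0,0,30],[0,0,0]],[1,[0,0,25],[0,0,0]],[1,[0,0,10],[0,0,0]],[1,[0,0,5],[0,0,0]],[1,[0,0,2],[0,0,0]],[1,[0,0,0],[0,0,0]],[1,[0,0,0],[0,0,0]]]}}

```text
time_s: 3.6
ee_pos: [0.5366, 0.31, 0.054]
eef_rot: [3.141, 0.001, 2.798]
force: [-0.2, -0.7, 0.1]
grip_width: 0.0005
grip_force: 0.0
```

Call:
{"name": "carry_out", "arguments": {"commands": [[1,[0,0,2],[0,0,0]],[1,[0,0,1],[0,0,0]],[1,[0,0,0],[0,0,0]],[1,[0,0,0],[0,0,0]]]}}

```text
time_s: 4.1
ee_pos: [0.5363, 0.3099, 0.0505]
eef_rot: [3.142, 0.0, 2.798]
force: [0.2, -0.1, 0.9]
grip_width: 0.0002
grip_force: 0.0
```

Call:
{"name": "carry_out", "arguments": {"commands": [[1,[0,0,1],[0,0,0]],[1,[0,0,1],[0,0,0]],[1,[0,0,0],[0,0,0]],[1,[0,0,0],[0,0,0]]]}}

```text
time_s: 4.6
ee_pos: [0.5363, 0.3098, 0.0484]
eef_rot: [-3.142, -0.0, 2.798]
force: [0.3, 0.3, 0.1]
grip_width: 0.0009
grip_force: 0.0
```

Call:
{"name": "carry_out", "arguments": {"commands": [[1,[0,0,1],[0,0,0]],[1,[0,0,0.5],[0,0,0]],[1,[0,0,0],[0,0,0]],[1,[0,0,0],[0,0,0]]]}}

```text
time_s: 5.1
ee_pos: [0.5364, 0.3099, 0.0471]
eef_rot: [3.141, 0.0, 2.798]
force: [-1.6, -0.8, 3.8]
grip_width: 0.0009
grip_force: 1.9
```

Call:
{"name": "carry_out", "arguments": {"commands": [[1,[0,0,1],[0,0,0]],[1,[0,0,0],[0,0,0]],[1,[0,0,0],[0,0,0]]]}}

```text
time_s: 5.48
ee_pos: [0.5364, 0.3099, 0.0459]
eef_rot: [3.142, 0.0, 2.798]
force: [-0.8, 0.6, 2.5]
grip_width: 0.0007
grip_force: 1.4
```

Call:
{"name": "carry_out", "arguments": {"commands": [[1,[0,0,1],[0,0,0]],[1,[0,0,1],[0,0,0]],[1,[0,0,0],[0,0,0]],[1,[0,0,0],[0,0,0]]]}}

```text
time_s: 5.98
ee_pos: [0.5363, 0.3099, 0.0439]
eef_rot: [3.142, 0.0, 2.798]
force: [-0.2, 0.8, 2.4]
grip_width: 0.0003
grip_force: 1.4
```

Call:
{"name": "carry_out", "arguments": {"commands": [[1,[0,0,1],[0,0,0]],[1,[0,0,0],[0,0,0]],[1,[0,0,0],[0,0,0]]]}}

```text
time_s: 6.35
ee_pos: [0.5363, 0.3099, 0.0429]
eef_rot: [3.142, 0.0, 2.798]
force: [0.1, 0.6, 3.6]
grip_width: 0.0004
grip_force: 1.8
```

Contact came near z = 0.048 and the tip is now at 0.0429, so about 5 mm. I retract and go over the heart.

Call:
{"name": "carry_out", "arguments": {"commands": [[1,[0,0,-3],[0,0,0]],[1,[0,0,-10],[0,0,0]],[1,[0,0,-30],[0,0,0]],[1,[0,0,-40],[0,0,0]],[1,[0,0,-19],[0,0,0]],[1,[0,0,0],[0,0,0]]]}}

```text
time_s: 7.1
ee_pos: [0.5366, 0.31, 0.1458]
eef_rot: [3.14, 0.001, 2.798]
force: [-0.1, 0.2, -1.2]
grip_width: 0.0006
grip_force: 0.0
```

```bash
python3 look.py round_cap_top r2
```

```text
[0.5366 0.31   0.1458] [3.1403e+00 1.3000e-03 2.7978e+00] [-0.06  0.15 -1.19] 0.0005813219258168198 7.1
wrist 0.75 [0.5372 0.3104 0.0425] tool mm [ -0.2   0.4 103.3]
blob [ 96  44 150 108 472] [150.  87.] [0.4071 0.2492 0.044 ]
blob [119 103  44  45 672] [137. 126.] [0.4354 0.2225 0.044 ]
blob [    0   108   166   193 12694] [ 66. 225.] [0.503  0.1034 0.044 ]
blob [241 173  31  30 506] [258. 188.] [0.5334 0.3122 0.044 ]
blob [ 170  200   77   71 1767] [205. 240.] [0.5704 0.2371 0.044 ]
blob [  53  331  114   36 2819] [101. 345.] [0.6587 0.061  0.044 ]
tcp px [257. 233.]
top 0.45 [4.669e-01 1.421e-01 4.000e-04] tool mm [   9.3 -181.8  145.2]
top 0.35 [ 0.5823  0.0056 -0.0024] tool mm [-145.4 -271.4  148.1]
```

Call:
{"name": "carry_out", "arguments": {"commands": [[1,[-18,-33,0],[0,0,0]],[1,[-18,-33,0],[0,0,0]],[1,[-18,-33,0],[0,0,0]],[1,[-18,-33,0],[0,0,0]],[1,[-18,-33,0],[0,0,0]],[1,[-18,-33,0],[0,0,0]],[1,[-18,-33,0],[0,0,0]],[1,[-18,-34,0],[0,0,0]],[1,[0,0,0],[0,0,0]],[1,[0,0,0],[0,0,0]]]}}

```text
time_s: 8.55
ee_pos: [0.5822, 0.0124, 0.1442]
eef_rot: [-3.141, -0.001, 2.798]
force: [0.7, -0.7, -0.5]
grip_width: 0.0005
grip_force: 0.0
```

```bash
python3 look.py heart_cap_top h; python3 -c "
import cv2,numpy as np
a=[cv2.imread(f'pics/{n}_wrist.png') for n in ('r2','h')]
cv2.imwrite('pics/m1.png',cv2.resize(np.hstack(a),(800,300)))"
```

```text
[0.5822 0.0124 0.1442] [-3.1414e+00 -1.3000e-03  2.7978e+00] [ 0.66 -0.73 -0.49] 0.000495325775600154 8.55
wrist 0.61 [0.5822 0.0057 0.0457] tool mm [-2.3 -6.3 98.5]
blob [150   0  87 148 302] [184.  77.] [ 0.4549 -0.0141  0.044 ]
blob [464   1  48  90 256] [482.  45.] [0.5207 0.2494 0.044 ]
blob [296  12  18  31 174] [305.  25.] [0.4519 0.1036 0.044 ]
blob [   0   29   67  129 3658] [ 22. 101.] [ 0.4226 -0.1675  0.044 ]
blob [114 104  68  44 593] [146. 128.] [ 0.4846 -0.0678  0.044 ]
blob [238 174  31  32 508] [254. 191.] [0.58   0.0098 0.044 ]
blob [    0   182   150   119 10580] [ 72. 251.] [ 0.578  -0.2035  0.044 ]
blob [153 195 127  23 309] [202. 203.] [ 0.5749 -0.0459  0.044 ]
blob [ 170  233   60   38 1104] [198. 256.] [ 0.6305 -0.0748  0.044 ]
tcp px [257. 233.]
top 0.63 [0.2396 0.316  0.0569] tool mm [424.8 170.4  87.8]
top 0.58 [ 6.932e-01  3.274e-01 -4.000e-04] tool mm [  1.5 334.  144.5]
```

View pics/m1.png

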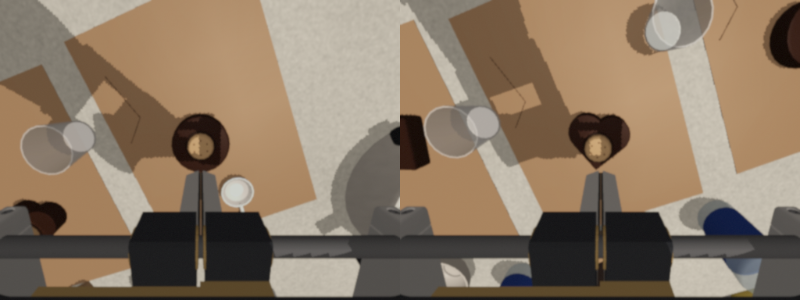

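The left picture shows the round shell unmoved with its cap centred. The right one shows the heart cap at (254,191) in full pixels, about 4 mm to −y of the tool. I descend on the heart.

Call:
{"name": "carry_out", "arguments": {"commands": [[1,[-1.5,-4,20],[0,0,0]],[1,[0,0,30],[0,0,0]],[1,[0,0,25],[0,0,0]],[1,[0,0,10],[0,0,0]],[1,[0,0,5],[0,0,0]],[1,[0,0,3],[0,0,0]],[1,[0,0,1],[0,0,0]],[1,[0,0,0],[0,0,0]],[1,[0,0,0],[0,0,0]]]}}

```text
time_s: 9.88
ee_pos: [0.5828, 0.0075, 0.0513]
eef_rot: [3.141, 0.0, 2.798]
force: [0.1, 0.1, 0.2]
grip_width: 0.0001
grip_force: 0.0
```

```bash
python3 look.py heart_cap_top h2 | grep -v blob
```

```text
[0.5828 0.0075 0.0513] [3.1415e+00 5.0000e-04 2.7978e+00] [0.11 0.13 0.19] 9.256672136030947e-05 9.875
wrist 0.76 [0.5777 0.0087 0.0467] tool mm [ 5.2 -0.6  4.6]
tcp px [257. 233.]
```

View pics/h2_wrist.png

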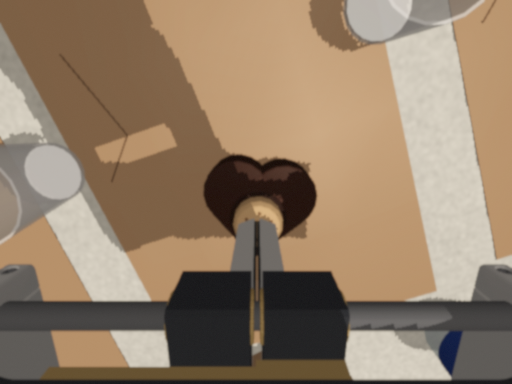

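The heart cap spans columns 233–283 with its far edge at row 196. I check the tool-x offset from that edge.

```bash
python3 - <<'E'
from station import ctrl
import cv2,numpy as np
from scipy.spatial.transform import Rotation as Rn
o=ctrl.get_obs(); R=Rn.from_euler('xyz',o["eef_rot"]).as_matrix(); p=o["ee_pos"]
d=ctrl.camera("wrist");Rc=cv2.Rodrigues(np.array(d["rvec"]))[0]; t=np.ravel(d["tvec"]);C=-Rc.T@t
def hit(u,v,z):
    w=Rc.T@np.linalg.inv(d["camera_matrix"])@[u,v,1]; return np.round(1000*R.T@(C+w*(z-C[2])/w[2]-p),1)
print("cam",C, "axis",Rc[2])
for z in (.048,.045,.040): print(z,hit(258,196,z),hit(233,218,z),hit(283,218,z))
print("shell lobes/edges z=.032",hit(204,195,.032),hit(316,195,.032),hit(236,155,.032),hit(283,158,.032))
E
```

```text
cam [0.50479432 0.03496568 0.23005416] axis [ 0.26237258 -0.09460761 -0.96031767]
0.048 [25.7  0.5  3. ] [  9.7 -16.9   3. ] [ 9.7 17.8  3. ]
0.045 [24.7  0.5  6. ] [  8.5 -17.1   6. ] [ 8.5 18.1  6. ]
0.04 [23.2  0.5 11. ] [  6.5 -17.6  11. ] [ 6.5 18.6 11. ]
shell lobes/edges z=.032 [ 21.4 -39.3  19. ] [21.4 43.3 19. ] [ 51.  -15.1  19. ] [48.9 18.2 19. ]
```

The far edge is at tool x +24 mm, so the cap centre is about 5–6 mm toward +x, and the network says +5.2. I correct for that and press.

Call:
{"name": "carry_out", "arguments": {"commands": [[1,[5,0,0],[0,0,0]],[1,[0,0,1],[0,0,0]],[1,[0,0,1],[0,0,0]],[1,[0,0,0],[0,0,0]],[1,[0,0,0],[0,0,0]]]}}

```text
time_s: 10.75
ee_pos: [0.5779, 0.0092, 0.0489]
eef_rot: [3.142, -0.0, 2.798]
force: [-0.4, 0.2, -0.1]
grip_width: 0.0002
grip_force: 0.0
```

Call:
{"name": "carry_out", "arguments": {"commands": [[1,[0,0,1],[0,0,0]],[1,[0,0,1],[0,0,0]],[1,[0,0,0],[0,0,0]],[1,[0,0,0],[0,0,0]]]}}

```text
time_s: 11.25
ee_pos: [0.578, 0.0092, 0.047]
eef_rot: [3.142, 0.0, 2.798]
force: [-1.1, -0.2, 3.0]
grip_width: 0.0005
grip_force: 1.4
```

Call:
{"name": "carry_out", "arguments": {"commands": [[1,[0,0,1],[0,0,0]],[1,[0,0,1],[0,0,0]],[1,[0,0,1],[0,0,0]],[1,[0,0,0],[0,0,0]],[1,[0,0,0],[0,0,0]]]}}

```text
time_s: 11.88
ee_pos: [0.578, 0.0092, 0.0439]
eef_rot: [3.142, 0.0, 2.798]
force: [1.5, 0.4, 1.3]
grip_width: 0.0004
grip_force: 1.3
```

Call:
{"name": "carry_out", "arguments": {"commands": [[1,[0,0,1],[0,0,0]],[1,[0,0,0],[0,0,0]],[1,[0,0,0],[0,0,0]]]}}

```text
time_s: 12.25
ee_pos: [0.578, 0.0092, 0.043]
eef_rot: [3.142, 0.0, 2.798]
force: [0.9, -0.7, 3.8]
grip_width: 0.0003
grip_force: 1.8
```

Call:
{"name": "carry_out", "arguments": {"commands": [[1,[0,0,-3],[0,0,0]],[1,[0,0,-10],[0,0,0]],[1,[0,0,-30],[0,0,0]],[1,[0,0,-40],[0,0,0]],[1,[0,0,-19],[0,0,0]],[1,[0,0,0],[0,0,0]]]}}

```text
time_s: 13.0
ee_pos: [0.5785, 0.0093, 0.1466]
eef_rot: [3.141, 0.003, 2.798]
force: [-1.1, -0.0, -0.4]
grip_width: 0.0002
grip_force: 0.0
```

```bash
python3 look.py heart_cap_top h3 | grep -v blob
```

```text
[0.5785 0.0093 0.1466] [3.1408e+00 2.6000e-03 2.7978e+00] [-1.11 -0.   -0.37] 0.00021478121354674066 13.0
wrist 0.79 [0.5782 0.0078 0.0388] tool mm [  0.   -1.5 107.8]
tcp px [257. 233.]
top 0.57 [0.2389 0.312  0.052 ] tool mm [422.  170.5  93.6]
```

Call:
{"name": "carry_out", "arguments": {"commands": [[1,[0,-37,0],[0,0,0]],[1,[0,-37,0],[0,0,0]],[1,[0,-37,0],[0,0,0]],[1,[0,-37,0],[0,0,0]],[1,[0,-37,0],[0,0,0]],[1,[0,-37,0],[0,0,0]],[1,[0,-37,0],[0,0,0]],[1,[1,-38,0],[0,0,0]],[1,[0,0,0],[0,0,0]],[1,[0,0,0],[0,0,0]]]}}

```text
time_s: 14.45
ee_pos: [0.4769, -0.2695, 0.1444]
eef_rot: [3.141, -0.001, 2.798]
force: [-0.1, -0.2, -0.5]
grip_width: 0.0003
grip_force: 0.0
```

```bash
python3 look.py square_cap_top s | grep -v "blob.*0\. *]$"; python3 -c "
import cv2,numpy as np
a=[cv2.imread(f'pics/{n}_wrist.png') for n in ('h3','s')]
cv2.imwrite('pics/m2.png',cv2.resize(np.hstack(a),(800,300)))"
```

```text
[ 0.4769 -0.2695  0.1444] [ 3.1412e+00 -1.0000e-03  2.7977e+00] [-0.13 -0.23 -0.53] 0.00032298159665031104 14.45
wrist 0.67 [ 0.4755 -0.2653  0.0499] tool mm [ 2.6  3.4 94.5]
blob [207  65  24  21 154] [220.  74.] [ 0.3589 -0.2634  0.044 ]
blob [ 86 100  30  68 511] [105. 131.] [ 0.369  -0.3886  0.044 ]
blob [143 113  58  32 331] [167. 128.] [ 0.3868 -0.3299  0.044 ]
blob [ 413  145   99  136 1465] [463. 234.] [ 0.5973 -0.0754  0.044 ]
blob [242 175  31  32 548] [259. 192.] [ 0.4775 -0.2676  0.044 ]
blob [127 196 117  37 586] [174. 208.] [ 0.4642 -0.3583  0.044 ]
blob [ 139  223   90   70 2008] [182. 257.] [ 0.5196 -0.3732  0.044 ]
blob [ 419  228   93   73 1632] [468. 272.] [ 0.6463 -0.0768  0.044 ]
blob [285 268  87  33 412] [343. 285.] [ 0.6151 -0.2145  0.044 ]
tcp px [257. 233.]
top 0.22 [ 0.7792 -0.0377  0.0022] tool mm [-206.6  320.1  142.1]
```

View pics/m2.png

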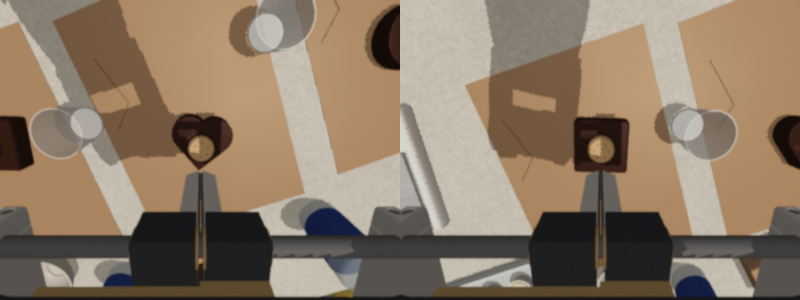

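The left picture shows the heart in place with its cap pressed. The right one shows the square cap at (259,192), about 1–2 mm off. I press the square.

Call:
{"name": "carry_out", "arguments": {"commands": [[1,[1,1.5,20],[0,0,0]],[1,[0,0,30],[0,0,0]],[1,[0,0,25],[0,0,0]],[1,[0,0,10],[0,0,0]],[1,[0,0,5],[0,0,0]],[1,[0,0,3],[0,0,0]],[1,[0,0,1],[0,0,0]],[1,[0,0,0],[0,0,0]],[1,[0,0,0],[0,0,0]]]}}

```text
time_s: 15.78
ee_pos: [0.4765, -0.2684, 0.0513]
eef_rot: [-3.141, 0.0, 2.798]
force: [0.3, 0.0, -0.1]
grip_width: 0.0007
grip_force: 0.0
```

Call:
{"name": "carry_out", "arguments": {"commands": [[1,[0,0,1],[0,0,0]],[1,[0,0,1],[0,0,0]],[1,[0,0,1],[0,0,0]],[1,[0,0,0],[0,0,0]],[1,[0,0,0],[0,0,0]]]}}

```text
time_s: 16.4
ee_pos: [0.4765, -0.2683, 0.0479]
eef_rot: [-3.142, 0.0, 2.798]
force: [-0.7, -0.7, 0.8]
grip_width: 0.0008
grip_force: 0.2
```

Call:
{"name": "carry_out", "arguments": {"commands": [[1,[0,0,1],[0,0,0]],[1,[0,0,1],[0,0,0]],[1,[0,0,1],[0,0,0]],[1,[0,0,0],[0,0,0]],[1,[0,0,0],[0,0,0]]]}}

```text
time_s: 17.02
ee_pos: [0.4765, -0.2683, 0.0449]
eef_rot: [3.142, -0.0, 2.798]
force: [-1.3, -1.6, 2.3]
grip_width: 0.0005
grip_force: 1.2
```

Call:
{"name": "carry_out", "arguments": {"commands": [[1,[0,0,1],[0,0,0]],[1,[0,0,1],[0,0,0]],[1,[0,0,0],[0,0,0]],[1,[0,0,0],[0,0,0]]]}}

```text
time_s: 17.52
ee_pos: [0.4765, -0.2683, 0.0429]
eef_rot: [3.142, 0.0, 2.798]
force: [-0.1, 0.1, 2.8]
grip_width: 0.0005
grip_force: 1.5
```

Call:
{"name": "carry_out", "arguments": {"commands": [[1,[0,0,-3],[0,0,0]],[1,[0,0,-10],[0,0,0]],[1,[0,0,-30],[0,0,0]],[1,[0,0,-40],[0,0,0]],[1,[0,0,-40],[0,0,0]],[1,[30,0,-20],[0,0,0]],[1,[0,0,0],[0,0,0]]]}}

```text
time_s: 18.4
ee_pos: [0.4479, -0.2582, 0.1882]
eef_rot: [-3.141, 0.003, 2.798]
force: [-0.3, -0.4, 0.0]
grip_width: 0.0007
grip_force: 0.0
```

```bash
python3 look.py square_cap_top e | grep -v blob; python3 -c "
import cv2,numpy as np
from station import ctrl
s=ctrl.camera('scene')['img']
cv2.imwrite('pics/m3.png',cv2.resize(np.vstack([np.hstack([s,cv2.imread('pics/e_top.png')]),np.hstack([cv2.imread('pics/scene.png'),cv2.imread('pics/top.png')])]),(800,600)))"
```

```text
[ 0.4479 -0.2582  0.1882] [-3.1407  0.0033  2.7975] [-0.29 -0.37  0.02] 0.0006743445465916617 18.4
tcp px [257. 233.]
```

View pics/m3.png

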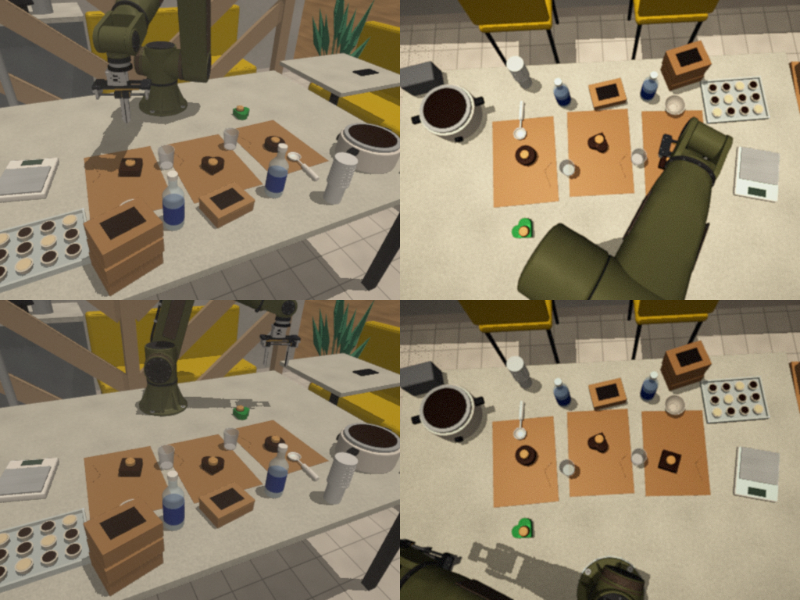

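The after pictures (top row) match the before ones (bottom row): the shells, cups and bottles stand where they were, the three caps sit lower, and the arm is clear.

```bash
python3 -c "
from station import ctrl
print(ctrl.hand_in())"
```

```text
the job is handed in; nothing more can be done
None
```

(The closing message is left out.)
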